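Wedge a drilled stick block tight in a bench clamp

TASK

Set the wooden wedge lying loose, thin end first, well into the gap of the wedge clamp without forcing it, let go of it, then drive it in with the mallet (not with the fingers or anything else) until it stops going forward and the drilled block is held tight and square. Then lay the mallet down with its head on the cork mat. Do not knock over the jar of incense sticks that stands near the clamp.

Things in the scene. Friction and masses are not known exactly. Their poses are not given: they have to be found in the camera images.
- wedge_mid (a point): Centre (22 mm above its underside) of the plain wooden wedge on the table: 150 mm long (y), 44 mm high, about 0.12 kg. From above it narrows evenly on both sides from 36 mm at the butt (75 mm from the centre towards -y) to 12 mm at the thin end (75 mm towards +y); 24 mm wide at the centre. z is up.
- gap_mouth (a point): Middle of the mouth of the clamp's wedge gap, on the board's top face (12 mm above the table). +y points into the gap, the way the wedge is driven; +x across it, from the fixed rail to the sliding jaw. The gap is 130 mm long, open above and at both ends, walls 36 mm high, narrowing at the wedge's own taper: with the jaw back, 22 mm wide at the mouth, 12 mm half-way in.
- clamp: Wedge clamp: plywood board 190 (x) by 220 mm (y), 12 mm thick, fixed to the table, x and y as gap_mouth; it reaches 65 mm in front of the mouth. Carries rail, jaw, block and fence, side by side towards +x. Origin on its underside, 40 mm in x and 65 mm in y from gap_mouth.
- jaw_face (a point): Middle of the jaw's flat face towards the block, 18 mm above the board. With the jaw back, the wedge touches both walls when its thin end is about 65 mm past the mouth, its centreline 4 mm to -x of gap_mouth. Then some 6 to 10 N drives it; the jaw moves 0.16 mm per mm of drive. When home its centre is about 40 mm past the mouth, its butt 35 mm in front of it.
- jaw (a joint): Sliding jaw of the clamp, m: 0 is fully back, growing as the wedge pushes it towards the block (+x of gap_mouth). It is tight, with the block hard against the fence, at about 0.008. It slides stiffly and has no spring.
- block_mid (a point): Centre of the wooden block with a row of five round holes (60 mm in x, 160 mm in y, 40 mm high) that lies loosely on the clamp's board between the jaw and the fixed fence; the task squeezes it against the fence.
- mallet_head (a point): Centre of the head of the wooden mallet, which lies on the cork mat. The head is 50 mm (x) by 100 mm (y) by 50 mm high; its two striking faces are at +50 and -50 mm along y. The handle leaves it towards -x, in the middle of its height. z is up. About 0.4 kg (varies).
- mallet_grip (a point): Point on the mallet's handle, 60 mm from the centre of the head, where it is well held: the handle is 24 mm wide (y), 30 mm high, and reaches from 25 to 180 mm from the head's centre. Height as the head's centre (25 mm above what the mallet lies on).
- mat: Cork mat fixed on the table, 280 mm (x) by 200 mm (y), 5 mm thick; origin at the middle of its underside.
- batten_mid (a point): Centre of a bystander: a plain straight batten, 30 x 150 (y) x 44 mm high, lying near the wedge. Not a wedge: its sides are parallel.
- jar_a: Glass jar of incense sticks, 80 mm wide, 120 mm high with the sticks rising to 220 mm, standing near the clamp; origin at the middle of its underside.
Not all that is in view belongs to the job. What is shaped like the part that bears wedge_mid but red is not meant. Leave any purple look-alike of the part that bears mallet_head alone.

How it is judged:
By the outcome, as a careful person would: the job done as asked, in the order asked, and still so for the second after the job is handed in, with the robot touching nothing.
It also fails if it takes over 72 s, if anything falls off the work surface, if the arm or the gripper's body presses on something with over 40 N, if the wrist force passes 120 N, or if a joint passes its speed limit or range.

ROBOT

A 7-joint arm with a two-finger parallel gripper is mounted at the origin on the work surface. World frame = base frame: x ahead of the robot, y to its left, z up, the work surface at z = 0. Lengths are in mm, angles in rad, forces in N, time in s.
With the tool pointing down it reaches from about 350 to 900 mm from the base axis. Payload 7.2 kg.
Tool frame: the origin (TCP) lies midway between the tips of the shut fingers; the grasp point (between the pads) lies r.grasp_offset behind it (r.grasp_offset is the distance from the TCP to the grasp point, in mm); z points along the fingers, y is the line along which they close (so a half turn about z gives the same grasp; the last joint's range is limited). The gripper opens to 85 mm and grips with 20 to 120 N. Pads are 22 mm wide; open, the fingers measure 114 mm over their backs; the gripper's body (76 mm by 85 mm) begins 54 mm behind the grasp point. The pads swing forward as they close: fully open they stand 13 mm farther back than shut.
Start: joints at [-1.398, 0.411, -0.013, 1.596, 0.006, 1.134, -0.082], TCP at [149.059, 606.968, 231.297] pointing down, gripper open.
Joint ranges: [-2.95, 2.95], [-0.29, 1.99], [-1.47, 1.44], [0.14, 2.54], [-1.03, 4.17], [0.13, 1.85], [-2.86, 2.86]. Speed limits (rad/s): [2.39, 2.39, 3.01, 3.01, 3.14, 3.14, 3.14].

INTERFACE

Orientations are given as a rotation vector (axis times angle).
In Python, from rig import r gives the robot as it stands.
- The arm moves only by the tool carry_out, never from a script. Its argument "motion" is a list of rows, each an object of numbers: "tx", "ty", "tz": the shift along the world's x, y, z in mm; "yaw": the turn about the world's z in rad. A call has exactly 8 rows; each row is the pose to reach, as a shift and turn from the pose commanded when the call began; what a row does not reach only later rows make up. A row lasts 1/10 s, in which the tool goes at most 50 mm and 8.59 degrees, less where a joint would pass 70% of its speed; a pose out of reach is approached as far as the arm can. A call with a gripper value outside its range is refused whole. "claw" is the finger opening in mm, from 0 to 85.4, set as the call begins (left out, the last holds). The fingers move at their own pace and stop on an object; the grip force is fixed at half the most. Time passes only in rows, so rows that repeat a pose let the fingers close, or fill a call up. It gives the time, the measured TCP pose, the force, the opening and the grip force at its end, in the units of the state.
- r.sense(): the state, without advancing time (a new reading comes with each control period).
- r.snapshot(name): name is "scene" or "top" or "wrist"; returns a dict with "color" (384x512x3 uint8, red, green, blue), "K" (3x3 intrinsics, pixels), "distortion" ([k1, k2, p1, p2, k3] as OpenCV has them; the pictures are not rectified), "rvec" (rotation vector, rad) and "tvec" (3), from world to camera coordinates, as OpenCV has them. Camera axes: x right, y down, z forward; pixel columns grow to the right and rows downward; lengths in mm; the calibration is good to about 2 mm. A picture is of the moment at which its call begins. There is no depth.
- r.sign_off(): hands the job in; it is judged then, once.
The state is a dict: "time": time; "joints": joint angles; "qd": joint speeds; "joint_efforts": joint torques, N m; "tcp_pos": TCP position; "ee_rot": TCP orientation; "ft_force": force on the tool from outside, world axes, zero at the start; "wrist_torque": the same for the moment, N m; "finger_gap": finger opening in mm; "gripper_force": force on a finger pad.
Only numpy, scipy, OpenCV 4.12 (cv2) and the standard library are available. Lean on these libraries where they do the work, as an engineer would, in place of code of your own. Each camera call takes 0.05 s, during which the arm holds its last target. There are 200 camera calls.

## Working session

There is one attempt and no reset: what is moved stays moved. The work goes in short steps, Python scripts to look and compute and a tool call to move; the robot and the scene stay as the last step left them, time stands still between calls to the robot, and variables do not carry over. Pictures are saved under pics/ and viewed, at most 10 in all, crops included, and the job is handed in when it is done.

Besides the shell and the picture viewer there is one more tool, called after "Emit:" as name(argument=value, ...), one argument or row to a line, values as JSON. carry_out: Moves the arm, as the interface text tells. Its arguments: {"type":"object","properties":{"motion":{"type":"array","items":{"type":"object","properties":{"tx":{"type":"number"},"ty":{"type":"number"},"tz":{"type":"number"},"yaw":{"type":"number"}}}},"claw":{"type":"number"}},"required":["motion"]}

```bash
mkdir -p pics; ls
cat > h.py <<'E'
import cv2, numpy as np
from rig import r
def ray(s,uv):
    R=cv2.Rodrigues(np.array(s["rvec"],float))[0]; t=np.array(s["tvec"],float).ravel()
    p=cv2.undistortPoints(np.array(uv,float).reshape(-1,1,2),np.array(s["K"],float),np.array(s["distortion"],float)).reshape(-1,2)
    d=np.c_[p,np.ones(len(p))]@R
    return -R.T@t,d
def onz(s,uv,z):
    c,d=ray(s,uv); return (c+d*((z-c[2])/d[:,2])[:,None])[:,:2]
def proj(s,P):
    return cv2.projectPoints(np.array(P,float).reshape(-1,3),np.array(s["rvec"],float),np.array(s["tvec"],float),np.array(s["K"],float),np.array(s["distortion"],float))[0].reshape(-1,2)
def save(s,n,f=1.5):
    im=cv2.cvtColor(s["color"],cv2.COLOR_RGB2BGR); cv2.imwrite(f"pics/{n}.png",cv2.resize(im,None,fx=f,fy=f,interpolation=cv2.INTER_CUBIC))
E
python3 - <<'E'
from h import *
import pickle
for n in("top","scene"):
    s=r.snapshot(n); save(s,n); pickle.dump(s,open(n+".pkl","wb")); print(n,ray(s,[[256,192]]))
q=r.sense();print(q,r.grasp_offset)
E
```

```text
pics
top (array([ 345.78996642, -230.32402948, 1318.63352396]), array([[ 0.09110001,  0.03291067, -0.99538122]]))
scene (array([1387.70306022,  653.85501096, 1046.74351144]), array([[-0.57203283, -0.54421116, -0.61369249]]))
{'time': 0.1, 'joints': array([-1.39817037,  0.4118352 , -0.0127128 ,  1.59695217,  0.0056067 ,
        1.13425835, -0.08218076]), 'qd': array([ 0.00114383, -0.00126056, -0.00101754, -0.00051932, -0.00109033,
        0.00023664, -0.0012316 ]), 'joint_efforts': array([ 1.79073719e-03, -6.01825976e+01,  6.83601592e-01, -3.00081003e+01,
        1.39032977e-02,  6.57596058e-03,  6.11920336e-05]), 'tcp_pos': array([149.00045298, 606.5383941 , 230.53096027]), 'ee_rot': array([-3.77293863e-01, -3.11878798e+00,  2.22405116e-03]), 'ft_force': array([ 0.42032744, -0.08119926,  0.60595077]), 'wrist_torque': array([-0.05507442,  0.03298304, -0.00652188]), 'gripper_force': 0.0, 'finger_gap': 85.15384762088554} 18.700000000000003
```

View pics/top.png

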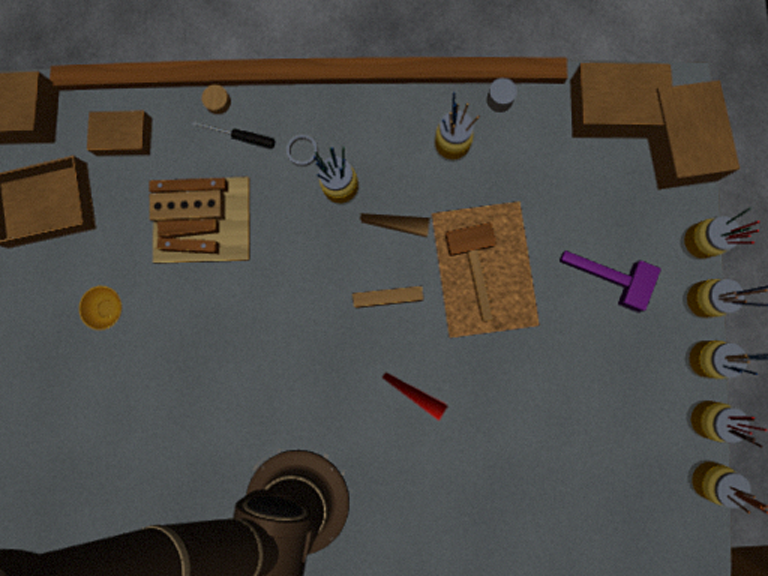

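View pics/scene.png

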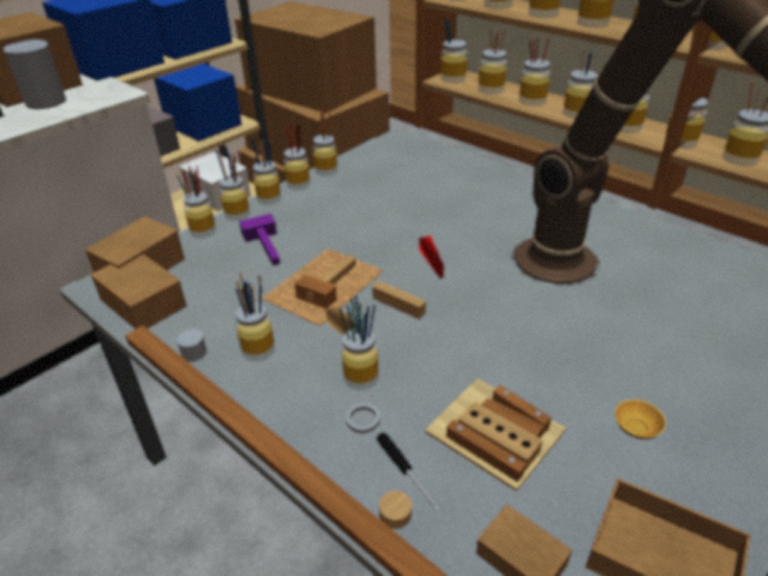

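Run:
```python
from h import *
import pickle
t=pickle.load(open("top.pkl","rb")); s=pickle.load(open("scene.pkl","rb"))
u=lambda *p:np.array(p)/1.5
def P(n,z,*p): print(n,onz(t,u(*p),z).round(0).tolist())
P("wedge thin,butt z44",44,(362,217),(428,226))
P("batten z44",44,(354,300),(423,293))
P("mallet head corners z55",55,(447,230),(492,224),(495,247),(450,254))
P("handle end z45",45,(486,320),(474,255))
P("mat z5",5,(433,213),(520,203),(538,327),(449,337))
P("board corners z12",12,(150,177),(249,177),(249,262),(153,262))
P("rail z48 ends",48,(160,245),(217,247)); P("fence",48,(150,185),(226,184)); P("jaw",48,(159,229),(216,226))
P("jar rim z120",120,(339,173)); P("jar2",120,(455,128))
```

```text
wedge thin,butt z44 [[617.0, -140.0], [597.0, -283.0]]
batten z44 [[437.0, -124.0], [452.0, -272.0]]
mallet head corners z55 [[586.0, -323.0], [599.0, -419.0], [549.0, -425.0], [534.0, -329.0]]
handle end z45 [[394.0, -405.0], [534.0, -381.0]]
mat z5 [[634.0, -295.0], [657.0, -490.0], [381.0, -525.0], [359.0, -329.0]]
board corners z12 [[719.0, 349.0], [716.0, 119.0], [523.0, 113.0], [523.0, 332.0]]
rail z48 ends [[556.0, 303.0], [551.0, 175.0]]
fence [[691.0, 332.0], [691.0, 160.0]]
jaw [[592.0, 307.0], [597.0, 179.0]]
jar rim z120 [[693.0, -97.0]]
jar2 [[788.0, -336.0]]
```

Emit:
carry_out(
  motion=[
    {"tx": 31, "ty": -34, "tz": 8, "yaw": -0.14},
    {"tx": 62, "ty": -68, "tz": 16, "yaw": -0.28},
    {"tx": 94, "ty": -102, "tz": 24, "yaw": -0.42},
    {"tx": 126, "ty": -137, "tz": 32, "yaw": -0.56},
    {"tx": 158, "ty": -172, "tz": 40, "yaw": -0.7},
    {"tx": 190, "ty": -206, "tz": 48, "yaw": -0.84},
    {"tx": 222, "ty": -241, "tz": 56, "yaw": -0.98},
    {"tx": 253, "ty": -275, "tz": 64, "yaw": -1.12},
  ],
)

```text
time: 0.9
tcp_pos: [403.0, 330.1, 295.5]
ee_rot: [-1.984, -2.436, 0.0]
ft_force: [0.9, 0.5, 0.4]
finger_gap: 85.3
gripper_force: 0.0
```

Emit:
carry_out(
  motion=[
    {"tx": 31, "ty": -34, "tz": 2, "yaw": -0.14},
    {"tx": 62, "ty": -68, "tz": 4, "yaw": -0.21},
    {"tx": 94, "ty": -102, "tz": 5, "yaw": -0.21},
    {"tx": 126, "ty": -137, "tz": 5, "yaw": -0.21},
    {"tx": 158, "ty": -172, "tz": 5, "yaw": -0.21},
    {"tx": 158, "ty": -172, "tz": 5, "yaw": -0.21},
    {"tx": 158, "ty": -172, "tz": 5, "yaw": -0.21},
    {"tx": 158, "ty": -172, "tz": 5, "yaw": -0.21},
  ],
)

```text
time: 1.7
tcp_pos: [559.3, 161.0, 299.8]
ee_rot: [-2.219, -2.222, 0.001]
ft_force: [-0.6, 0.2, -0.2]
finger_gap: 85.6
gripper_force: 0.0
```

Run:
```python
from h import *
import pickle
s=r.snapshot("wrist"); save(s,"w1"); pickle.dump(s,open("w1.pkl","wb")); print(ray(s,[[256,192]]),proj(s,[[574,178,12],[556,303,48]]))
q=r.sense();print(q["time"],q["tcp_pos"],q["ee_rot"],q["joints"])
```

```text
(array([559.72582475, 239.98266287, 442.55950171]), array([[-0.00969835, -0.3134431 , -0.94962919]])) [[270.05629011 134.53516922]
 [256.1758363   28.27053155]]
1.75 [559.21997161 161.43454605 299.99056176] [-2.21829608e+00 -2.22320594e+00  4.93776992e-04] [-0.74984701  0.30247014  0.50211556  1.63500922 -0.15269229  1.24392613
 -0.21539239]
```

View pics/w1.png

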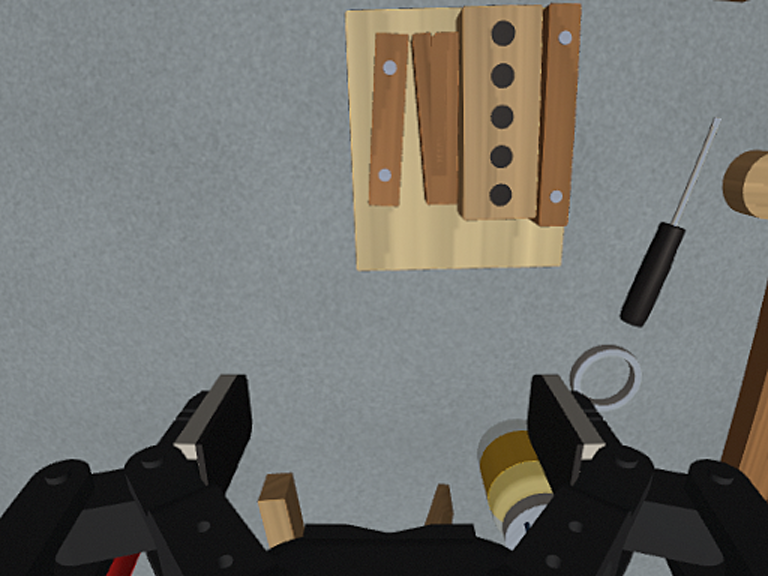

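Run:
```python
from h import *
import pickle
s=pickle.load(open("w1.pkl","rb"))
def P(n,z,*p): print(n,onz(s,np.array(p)/1.5,z).round(1).tolist())
P("rail top inner mouth, far",48,(400,206),(409,36))
P("rail outer",48,(369,206),(376,34))
P("jaw top inner mouth,far",48,(428,204),(413,38)); P("jaw outer",48,(458,204),(457,32))
P("board front corners, back left",12,(358,270),(561,266),(346,11))
P("fence outer/inner",48,(568,226),(538,224),(580,4))
g=cv2.cvtColor(s["color"],cv2.COLOR_RGB2HSV)
for row in (50,80,110,130): print(row, onz(s,[[250,row]],48)[0].round(), [tuple(g[row,c]) for c in range(262,292,2)])
```

```text
rail top inner mouth, far [[568.7, 179.8], [574.4, 307.6]]
rail outer [[543.6, 179.7], [549.8, 308.9]]
jaw top inner mouth,far [[591.4, 181.5], [577.4, 306.2]]
jaw outer [[615.8, 181.6], [610.2, 310.8]]
board front corners, back left [[531.4, 115.3], [719.4, 119.7], [524.8, 332.8]]
fence outer/inner [[708.3, 164.2], [682.8, 165.6], [701.9, 333.0]]
50 [549. 280.] [(np.uint8(14), np.uint8(152), np.uint8(148)), (np.uint8(14), np.uint8(139), np.uint8(150)), (np.uint8(14), np.uint8(137), np.uint8(138)), (np.uint8(14), np.uint8(139), np.uint8(138)), (np.uint8(14), np.uint8(146), np.uint8(133)), (np.uint8(22), np.uint8(76), np.uint8(200)), (np.uint8(21), np.uint8(79), np.uint8(204)), (np.uint8(15), np.uint8(154), np.uint8(43)), (np.uint8(14), np.uint8(137), np.uint8(141)), (np.uint8(14), np.uint8(136), np.uint8(131)), (np.uint8(13), np.uint8(137), np.uint8(130)), (np.uint8(15), np.uint8(138), np.uint8(118)), (np.uint8(14), np.uint8(137), np.uint8(115)), (np.uint8(14), np.uint8(139), np.uint8(138)), (np.uint8(14), np.uint8(139), np.uint8(136))]
80 [549. 247.] [(np.uint8(14), np.uint8(139), n
[... 1352 characters left out ...]
]
130 [549. 189.] [(np.uint8(14), np.uint8(137), np.uint8(147)), (np.uint8(13), np.uint8(136), np.uint8(148)), (np.uint8(17), np.uint8(108), np.uint8(173)), (np.uint8(21), np.uint8(81), np.uint8(201)), (np.uint8(20), np.uint8(82), np.uint8(200)), (np.uint8(21), np.uint8(80), np.uint8(197)), (np.uint8(21), np.uint8(81), np.uint8(195)), (np.uint8(21), np.uint8(80), np.uint8(194)), (np.uint8(21), np.uint8(82), np.uint8(196)), (np.uint8(21), np.uint8(81), np.uint8(198)), (np.uint8(21), np.uint8(79), np.uint8(167)), (np.uint8(13), np.uint8(149), np.uint8(103)), (np.uint8(14), np.uint8(138), np.uint8(139)), (np.uint8(14), np.uint8(137), np.uint8(143)), (np.uint8(14), np.uint8(139), np.uint8(143))]
```

Emit:
carry_out(
  motion=[
    {"tx": 5, "ty": -49, "tz": 0, "yaw": -0.02},
    {"tx": 10, "ty": -98, "tz": 0, "yaw": -0.04},
    {"tx": 15, "ty": -147, "tz": 0, "yaw": -0.06},
    {"tx": 20, "ty": -196, "tz": 0, "yaw": -0.08},
    {"tx": 25, "ty": -245, "tz": 0, "yaw": -0.1},
    {"tx": 30, "ty": -294, "tz": 0, "yaw": -0.12},
    {"tx": 35, "ty": -343, "tz": 0, "yaw": -0.14},
    {"tx": 40, "ty": -392, "tz": 0, "yaw": -0.14},
  ],
)

```text
time: 2.55
tcp_pos: [600.6, -231.7, 300.4]
ee_rot: [-2.368, -2.064, -0.002]
ft_force: [0.4, 0.2, 0.4]
finger_gap: 85.2
gripper_force: 0.0
```

Emit:
carry_out(
  motion=[
    {"tx": 0, "ty": -20, "tz": -40},
    {"tx": 0, "ty": -30, "tz": -80},
    {"tx": 0, "ty": -30, "tz": -110},
    {"tx": 0, "ty": -30, "tz": -130},
    {"tx": 0, "ty": -30, "tz": -140},
    {"tx": 0, "ty": -30, "tz": -140},
    {"tx": 0, "ty": -30, "tz": -140},
    {"tx": 0, "ty": -30, "tz": -140},
  ],
)

```text
invalid input at $.motion[0]: expected keys tx, ty, tz, yaw
```

Run:
```python
from h import *
import pickle
s=r.snapshot("wrist"); save(s,"w2"); pickle.dump(s,open("w2.pkl","wb"))
q=r.sense();print(q["time"],q["tcp_pos"],q["ee_rot"],q["joints"])
```

```text
2.6 [ 598.36506154 -242.17406284  300.54176275] [ 2.37486307  2.05021153 -0.00556948] [-0.13899322  0.44953808  0.66043425  1.48217551 -0.27504265  1.30269811
  0.39893212]
```

View pics/w2.png

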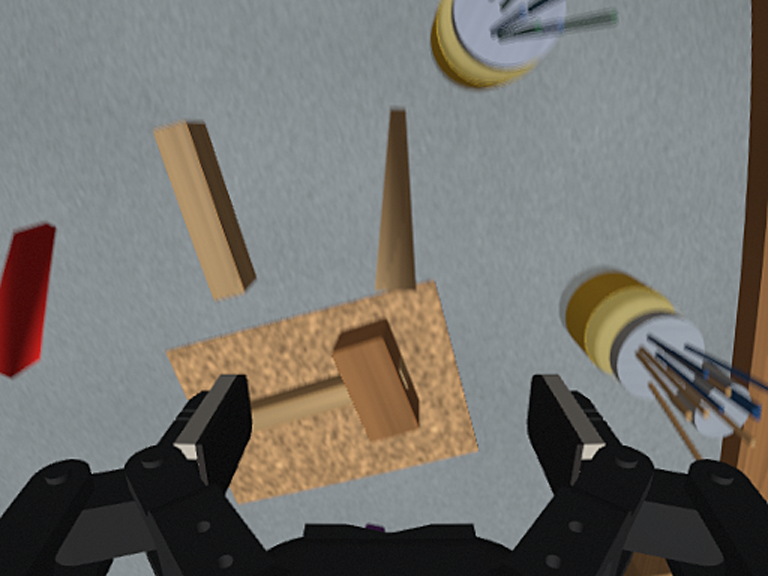

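Run:
```python
from h import *
import pickle
s=pickle.load(open("w2.pkl","rb")); print(ray(s,[[256,192]])[0])
def P(n,z,*p): print(n,onz(s,np.array(p)/1.5,z).round(1).tolist())
P("wedge thin L R, butt L R",44,(391,108),(405,108),(376,288),(415,290))
P("wedge bottom thin z0",0,(391,108),(405,108))
P("head top corners",55,(334,352),(381,342),(419,429),(370,440))
P("handle top edges z45",45,(262,399),(343,379),(262,424),(350,401))
P("batten",44,(155,130),(187,122),(243,293),(216,299))
P("mat",5,(168,351),(433,281),(477,450),(238,502))
```

```text
[ 611.59176661 -153.62878845  443.2167566 ]
wedge thin L R, butt L R [[615.9, -137.9], [626.8, -139.4], [583.2, -282.3], [616.4, -288.7]]
wedge bottom thin z0 [[616.4, -136.2], [628.4, -137.8]]
head top corners [[538.9, -332.3], [581.2, -328.4], [603.7, -421.4], [556.6, -427.2]]
handle top edges z45 [[461.3, -376.0], [540.5, -365.0], [455.0, -403.0], [543.1, -388.8]]
batten [[426.5, -126.1], [454.1, -124.4], [467.6, -271.1], [442.4, -273.2]]
mat [[362.8, -332.5], [634.7, -295.4], [661.5, -491.5], [387.6, -527.2]]
```

Emit:
carry_out(
  motion=[
    {"tx": 0, "ty": -5, "tz": -30, "yaw": 0},
    {"tx": 0, "ty": -10, "tz": -60, "yaw": 0},
    {"tx": 0, "ty": -10, "tz": -90, "yaw": 0},
    {"tx": 0, "ty": -10, "tz": -120, "yaw": 0},
    {"tx": 0, "ty": -10, "tz": -130, "yaw": 0},
    {"tx": 0, "ty": -10, "tz": -140, "yaw": 0},
    {"tx": 0, "ty": -10, "tz": -140, "yaw": 0},
    {"tx": 0, "ty": -10, "tz": -140, "yaw": 0},
  ],
)

```text
time: 3.4
tcp_pos: [600.8, -242.0, 161.5]
ee_rot: [2.37, 2.06, 0.001]
ft_force: [0.8, 0.2, 0.7]
finger_gap: 85.6
gripper_force: 0.0
```

Run:
```python
from h import *
import pickle
s=r.snapshot("wrist"); save(s,"w3"); pickle.dump(s,open("w3.pkl","wb"))
q=r.sense();print(q["time"],q["tcp_pos"],q["ee_rot"],q["joints"])
```

```text
3.45 [ 600.82414946 -242.24777195  161.73012912] [2.36978390e+00 2.05972889e+00 1.81334949e-03] [-0.09766318  0.56569086  0.598898    1.64463396 -0.35814591  1.04080601
  0.47163482]
```

View pics/w3.png

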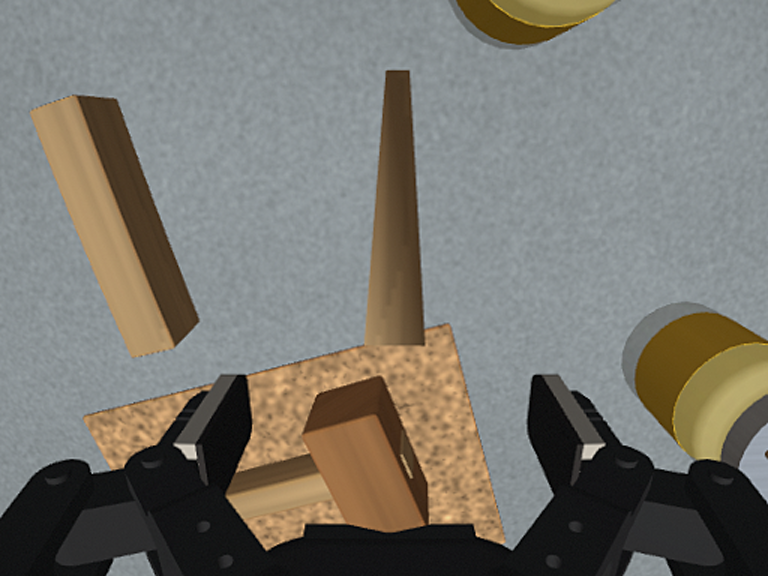

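Run:
```python
from h import *
import pickle
s=pickle.load(open("w3.pkl","rb")); print(ray(s,[[256,192]])[0])
p=onz(s,np.array([(386,70),(410,70),(365,345),(424,345)])/1.5,44);print(p)
a,b=(p[0]+p[1])/2,(p[2]+p[3])/2;print(a,b,(a+b)/2,np.hypot(*(a-b)),np.arctan2(b[0]-a[0],a[1]-b[1]))
```

```text
[ 611.81168736 -163.75631048  304.18562127]
[[ 614.97907543 -135.4446179 ]
 [ 626.83868089 -137.08136981]
 [ 581.86211124 -281.88878154]
 [ 616.08015284 -286.71603709]]
[ 620.90887816 -136.26299386] [ 598.97113204 -284.30240932] [ 609.9400051  -210.28270159] 149.65604977587532 -0.1471178879958833
```

Emit:
carry_out(
  motion=[
    {"tx": 4.7, "ty": 2, "tz": -30, "yaw": -0.007},
    {"tx": 4.7, "ty": 2, "tz": -65, "yaw": -0.007},
    {"tx": 4.7, "ty": 2, "tz": -100, "yaw": -0.007},
    {"tx": 4.7, "ty": 2, "tz": -130, "yaw": -0.007},
    {"tx": 4.7, "ty": 2, "tz": -145, "yaw": -0.007},
    {"tx": 4.7, "ty": 2, "tz": -153, "yaw": -0.007},
    {"tx": 4.7, "ty": 2, "tz": -153, "yaw": -0.007},
    {"tx": 4.7, "ty": 2, "tz": -153, "yaw": -0.007},
  ],
)

```text
time: 4.25
tcp_pos: [605.7, -240.6, 8.8]
ee_rot: [2.377, 2.051, 0.002]
ft_force: [0.4, -0.1, -0.2]
finger_gap: 85.4
gripper_force: 0.0
```

Emit:
carry_out(
  motion=[
    {"tx": 0, "ty": 0, "tz": 0, "yaw": 0},
    {"tx": 0, "ty": 0, "tz": 0, "yaw": 0},
    {"tx": 0, "ty": 0, "tz": 0, "yaw": 0},
    {"tx": 0, "ty": 0, "tz": 0, "yaw": 0},
    {"tx": 0, "ty": 0, "tz": 0, "yaw": 0},
    {"tx": 0, "ty": 0, "tz": 0, "yaw": 0},
    {"tx": 0, "ty": 0, "tz": 0, "yaw": 0},
    {"tx": 0, "ty": 0, "tz": 0, "yaw": 0},
  ],
  claw=5,
)

```text
time: 5.05
tcp_pos: [605.1, -240.1, 7.9]
ee_rot: [2.378, 2.052, 0.001]
ft_force: [-0.2, 0.2, 5.3]
finger_gap: 29.2
gripper_force: 59.3
```

Emit:
carry_out(
  motion=[
    {"tx": 0, "ty": 0, "tz": 20, "yaw": 0},
    {"tx": 0, "ty": 0, "tz": 60, "yaw": 0},
    {"tx": -15, "ty": 5, "tz": 100, "yaw": 0.04},
    {"tx": -30, "ty": 25, "tz": 130, "yaw": 0.08},
    {"tx": -40, "ty": 60, "tz": 140, "yaw": 0.12},
    {"tx": -40, "ty": 105, "tz": 140, "yaw": 0.16},
    {"tx": -40, "ty": 150, "tz": 140, "yaw": 0.178},
    {"tx": -38, "ty": 195, "tz": 140, "yaw": 0.178},
  ],
)

```text
time: 5.85
tcp_pos: [566.2, -43.5, 147.5]
ee_rot: [-2.187, -2.255, -0.001]
ft_force: [0.5, -0.1, -1.1]
finger_gap: 28.8
gripper_force: 59.3
```

Emit:
carry_out(
  motion=[
    {"tx": 6, "ty": 45, "tz": -10, "yaw": 0},
    {"tx": 12, "ty": 80, "tz": -30, "yaw": 0},
    {"tx": 17, "ty": 95, "tz": -60, "yaw": 0},
    {"tx": 17, "ty": 100, "tz": -85, "yaw": 0},
    {"tx": 17, "ty": 100, "tz": -100, "yaw": 0},
    {"tx": 17, "ty": 100, "tz": -106, "yaw": 0},
    {"tx": 17, "ty": 100, "tz": -106, "yaw": 0},
    {"tx": 17, "ty": 100, "tz": -106, "yaw": 0},
  ],
)

```text
time: 6.65
tcp_pos: [584.5, 54.0, 42.3]
ee_rot: [2.188, 2.253, 0.002]
ft_force: [0.2, 0.3, -1.1]
finger_gap: 28.8
gripper_force: 59.2
```

Run:
```python
from h import *
import pickle
s=r.snapshot("wrist"); save(s,"w4"); pickle.dump(s,open("w4.pkl","wb"))
q=r.sense();print(q["time"],q["tcp_pos"],q["ee_rot"],q["joints"])
```

```text
6.7 [584.57619944  54.21484392  42.49039395] [2.18726958e+00 2.25348313e+00 2.24026986e-03] [-0.51131426  0.6086271   0.46224025  1.88023    -0.38776255  0.74000905
  0.19900924]
```

View pics/w4.png

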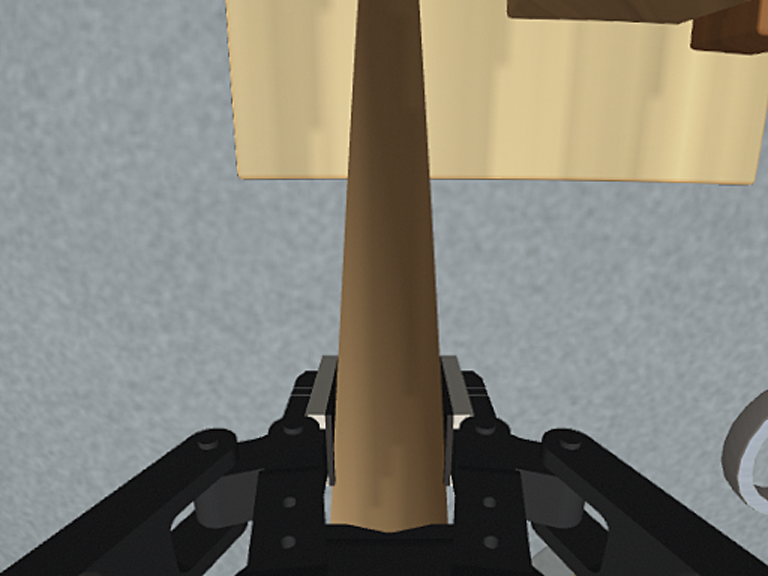

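Run:
```python
from h import *
import pickle
s=pickle.load(open("w4.pkl","rb")); print(ray(s,[[256,192]])[0])
def P(n,z,*p): print(n,onz(s,np.array(p)/1.5,z).round(1).tolist())
P("axis",78.6,(388.5,2),(389.5,355)); P("edges",78.6,(358,2),(419,2),(339,355),(440,355))
P("board",12,(239,179),(753,184),(228,2))
```

```text
[582.27497602 132.9111148  184.98303545]
axis [[581.7, 157.5], [584.2, 80.8]]
edges [[575.6, 157.3], [587.7, 157.7], [572.1, 80.4], [596.4, 81.1]]
board [[530.3, 114.7], [717.9, 120.2], [529.1, 172.1]]
```

Emit:
carry_out(
  motion=[
    {"tx": -1.5, "ty": 0, "tz": -10, "yaw": 0},
    {"tx": -1.5, "ty": 0, "tz": -20, "yaw": 0},
    {"tx": -1.5, "ty": 0, "tz": -20.5, "yaw": 0},
    {"tx": -1.8, "ty": 10, "tz": -20.5, "yaw": 0},
    {"tx": -2.1, "ty": 20, "tz": -20.5, "yaw": 0},
    {"tx": -2.4, "ty": 30, "tz": -20.5, "yaw": 0},
    {"tx": -2.7, "ty": 40, "tz": -20.5, "yaw": 0},
    {"tx": -2.7, "ty": 40, "tz": -20.5, "yaw": 0},
  ],
)

```text
time: 7.5
tcp_pos: [580.9, 97.8, 20.7]
ee_rot: [-2.182, -2.259, -0.001]
ft_force: [-0.4, 0.2, -0.7]
finger_gap: 28.9
gripper_force: 59.4
```

Emit:
carry_out(
  motion=[
    {"tx": -0.2, "ty": 5, "tz": 0, "yaw": 0},
    {"tx": -0.3, "ty": 10, "tz": 0, "yaw": 0},
    {"tx": -0.5, "ty": 15, "tz": 0, "yaw": 0},
    {"tx": -0.6, "ty": 20, "tz": 0, "yaw": 0},
    {"tx": -0.7, "ty": 23, "tz": 0, "yaw": 0},
    {"tx": -0.8, "ty": 26, "tz": 0, "yaw": 0},
    {"tx": -0.8, "ty": 26, "tz": 0, "yaw": 0},
    {"tx": -0.8, "ty": 26, "tz": 0, "yaw": 0},
  ],
)

```text
time: 8.3
tcp_pos: [580.3, 120.9, 20.8]
ee_rot: [2.187, 2.256, -0.0]
ft_force: [-0.6, 0.0, -0.2]
finger_gap: 29.1
gripper_force: 59.4
```

Run:
```python
from h import *
import pickle
s=r.snapshot("wrist"); im=s["color"][0:200,100:420]; cv2.imwrite("pics/w5.png",cv2.resize(im[...,::-1],None,fx=2.4,fy=2.4,interpolation=cv2.INTER_CUBIC)); pickle.dump(s,open("w5.pkl","wb"))
q=r.sense();print(q["time"],q["tcp_pos"],q["ft_force"],q["wrist_torque"])
```

```text
8.35 [580.26946472 120.67774923  20.78515639] [-0.55146014  0.06510778 -1.87157446] [-0.05067144 -0.0412554   0.02813485]
```

View pics/w5.png

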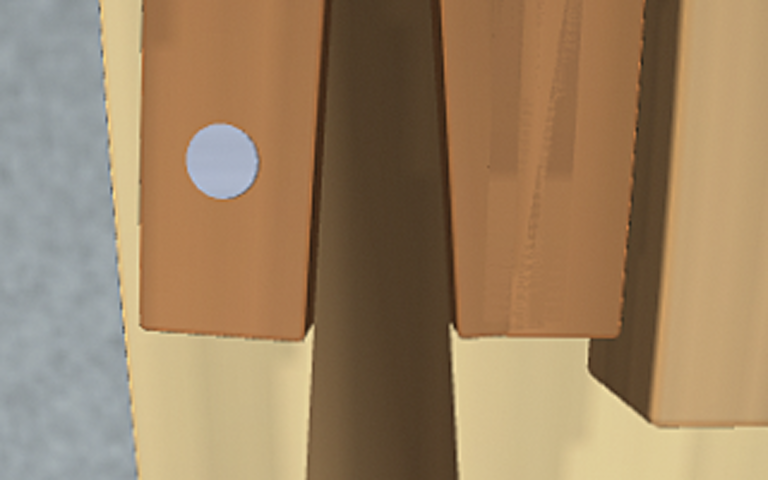

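Emit:
carry_out(
  motion=[
    {"tx": 0, "ty": 3, "tz": 0, "yaw": 0},
    {"tx": -0.2, "ty": 6, "tz": 0, "yaw": 0},
    {"tx": -0.3, "ty": 9, "tz": 0, "yaw": 0},
    {"tx": -0.3, "ty": 11, "tz": 0, "yaw": 0},
    {"tx": -0.3, "ty": 11, "tz": 0, "yaw": 0},
    {"tx": -0.3, "ty": 11, "tz": 0, "yaw": 0},
    {"tx": -0.3, "ty": 11, "tz": 0, "yaw": 0},
    {"tx": -0.3, "ty": 11, "tz": 0, "yaw": 0},
  ],
)

```text
time: 9.15
tcp_pos: [580.0, 131.8, 20.8]
ee_rot: [2.187, 2.255, 0.0]
ft_force: [0.2, 0.6, -1.7]
finger_gap: 29.0
gripper_force: 59.4
```

Emit:
carry_out(
  motion=[
    {"tx": 0, "ty": 0, "tz": 0, "yaw": 0},
    {"tx": 0, "ty": 0, "tz": 0, "yaw": 0},
    {"tx": 0, "ty": 0, "tz": 0, "yaw": 0},
    {"tx": 0, "ty": 0, "tz": 5, "yaw": 0},
    {"tx": 0, "ty": 0, "tz": 30, "yaw": 0},
    {"tx": 0, "ty": 0, "tz": 70, "yaw": 0},
    {"tx": 0, "ty": 0, "tz": 115, "yaw": 0},
    {"tx": 0, "ty": 0, "tz": 160, "yaw": 0},
  ],
  claw=60,
)

```text
time: 9.95
tcp_pos: [579.7, 131.7, 182.7]
ee_rot: [2.187, 2.255, -0.001]
ft_force: [1.0, 0.9, 0.3]
finger_gap: 59.9
gripper_force: 0.0
```

Run:
```python
from h import *
import pickle
s=r.snapshot("wrist"); save(s,"w6"); pickle.dump(s,open("w6.pkl","wb"))
q=r.sense();print(q["time"],q["tcp_pos"],q["finger_gap"])
```

```text
10.0 [583.48648713 131.86720075 190.3703442 ] 59.61322740750959
```

View pics/w6.png

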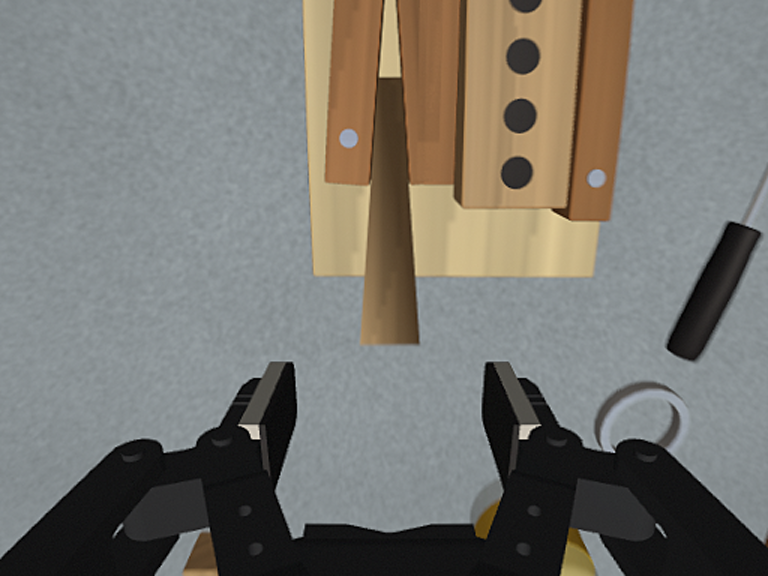

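Emit:
carry_out(
  motion=[
    {"tx": -6, "ty": -48, "tz": 10, "yaw": -0.14},
    {"tx": -12, "ty": -96, "tz": 10, "yaw": -0.28},
    {"tx": -18, "ty": -144, "tz": 10, "yaw": -0.42},
    {"tx": -24, "ty": -192, "tz": 10, "yaw": -0.56},
    {"tx": -30, "ty": -240, "tz": 10, "yaw": -0.7},
    {"tx": -36, "ty": -288, "tz": 10, "yaw": -0.84},
    {"tx": -42, "ty": -336, "tz": 10, "yaw": -0.98},
    {"tx": -48, "ty": -384, "tz": 10, "yaw": -1.12},
  ],
)

```text
time: 10.8
tcp_pos: [531.6, -253.7, 191.2]
ee_rot: [3.053, 0.741, 0.002]
ft_force: [0.3, -0.7, -0.3]
finger_gap: 59.7
gripper_force: 0.0
```

Emit:
carry_out(
  motion=[
    {"tx": -4, "ty": -45, "tz": -5, "yaw": -0.14},
    {"tx": -8, "ty": -85, "tz": -10, "yaw": -0.26},
    {"tx": -10, "ty": -120, "tz": -10, "yaw": -0.32},
    {"tx": -10, "ty": -133, "tz": -10, "yaw": -0.32},
    {"tx": -10, "ty": -133, "tz": -10, "yaw": -0.32},
    {"tx": -10, "ty": -133, "tz": -10, "yaw": -0.32},
    {"tx": -10, "ty": -133, "tz": -10, "yaw": -0.32},
    {"tx": -10, "ty": -133, "tz": -10, "yaw": -0.32},
  ],
  claw=85,
)

```text
time: 11.6
tcp_pos: [522.8, -383.3, 180.9]
ee_rot: [-3.13, -0.258, -0.001]
ft_force: [-0.5, -0.6, 0.3]
finger_gap: 84.9
gripper_force: 0.0
```

Run:
```python
from h import *
import pickle
s=pickle.load(open("w6.pkl","rb"))
print(onz(s,np.array([(378,77),(401,77),(361,344),(419,344)])/1.5,56).round(1).tolist(), onz(s,np.array([(314,275),(593,276)])/1.5,12).round(1).tolist())
s=r.snapshot("wrist"); save(s,"w7"); pickle.dump(s,open("w7.pkl","wb"))
q=r.sense();print(q["time"],q["tcp_pos"],q["ee_rot"],q["joints"])
```

```text
[[571.3, 236.4], [583.2, 236.8], [564.8, 85.4], [599.9, 86.4]] [[530.3, 114.7], [720.0, 120.0]]
11.65 [ 522.71823786 -383.52308759  180.91934106] [-3.13037925e+00 -2.57383484e-01 -8.85042358e-04] [-0.03172002  0.64621039  0.9203245   1.63441498 -0.55548111  1.14355128
 -0.37725289]
```

View pics/w7.png

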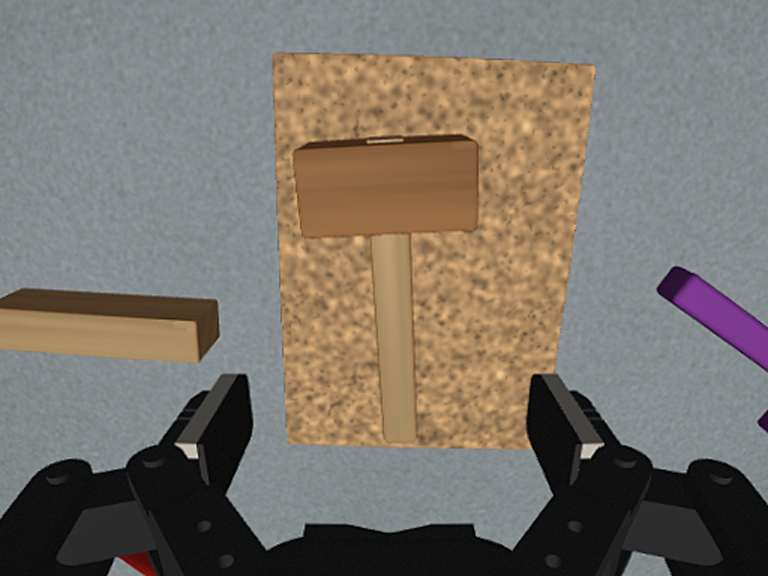

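Run:
```python
from h import *
import pickle
s=pickle.load(open("w7.pkl","rb"))
p=onz(s,np.array([(294,150),(479,142),(477,230),(303,237)])/1.5,55);print(p.round(1).tolist(),p.mean(0))
h=onz(s,np.array([(372,238),(410,238),(385,440),(415,440)])/1.5,45);print(h.round(1).tolist())
a,b=h[:2].mean(0),h[2:].mean(0);d=(a-b)/np.hypot(*(a-b));print("yaw",np.arctan2(d[1],d[0]))
c=p.mean(0);print("mid of head from handle line",a,b,"grip50",c-50*d)
# tight refine: red/cork mask head contour
```

```text
[[582.2, -321.7], [602.6, -418.8], [555.6, -427.9], [535.6, -332.1]] [ 568.99084207 -375.10139279]
[[539.1, -370.5], [542.8, -392.4], [403.4, -400.5], [406.7, -420.5]]
yaw 0.21046724426203534
mid of head from handle line [ 540.93139926 -381.46993827] [ 405.00272365 -410.50851229] grip50 [ 520.09417176 -385.54723561]
```

Emit:
carry_out(
  motion=[
    {"tx": -2.6, "ty": -2, "tz": -40, "yaw": 0.044},
    {"tx": -2.6, "ty": -2, "tz": -80, "yaw": 0.044},
    {"tx": -2.6, "ty": -2, "tz": -115, "yaw": 0.044},
    {"tx": -2.6, "ty": -2, "tz": -145, "yaw": 0.044},
    {"tx": -2.6, "ty": -2, "tz": -162, "yaw": 0.044},
    {"tx": -2.6, "ty": -2, "tz": -168.5, "yaw": 0.044},
    {"tx": -2.6, "ty": -2, "tz": -168.5, "yaw": 0.044},
    {"tx": -2.6, "ty": -2, "tz": -168.5, "yaw": 0.044},
  ],
)

```text
time: 12.45
tcp_pos: [520.1, -387.7, 13.7]
ee_rot: [3.124, 0.323, 0.002]
ft_force: [0.2, -0.2, 0.6]
finger_gap: 85.2
gripper_force: 0.0
```

Emit:
carry_out(
  motion=[
    {"tx": 0, "ty": 0, "tz": 0, "yaw": 0},
    {"tx": 0, "ty": 0, "tz": 0, "yaw": 0},
    {"tx": 0, "ty": 0, "tz": 0, "yaw": 0},
    {"tx": 0, "ty": 0, "tz": 0, "yaw": 0},
    {"tx": 0, "ty": 0, "tz": 0, "yaw": 0},
    {"tx": 0, "ty": 0, "tz": 0, "yaw": 0},
    {"tx": 0, "ty": 0, "tz": 0, "yaw": 0},
    {"tx": 0, "ty": 0, "tz": 0, "yaw": 0},
  ],
  claw=5,
)

```text
time: 13.25
tcp_pos: [519.6, -386.9, 12.8]
ee_rot: [-3.125, -0.323, -0.001]
ft_force: [-0.1, 1.6, 4.9]
finger_gap: 23.1
gripper_force: 59.3
```

Emit:
carry_out(
  motion=[
    {"tx": 0, "ty": 0, "tz": 15, "yaw": 0},
    {"tx": 0, "ty": 0, "tz": 45, "yaw": 0},
    {"tx": 0, "ty": 5, "tz": 80, "yaw": -0.03},
    {"tx": -5, "ty": 30, "tz": 105, "yaw": -0.06},
    {"tx": -10, "ty": 65, "tz": 115, "yaw": -0.09},
    {"tx": -15, "ty": 105, "tz": 120, "yaw": -0.12},
    {"tx": -20, "ty": 150, "tz": 120, "yaw": -0.15},
    {"tx": -20, "ty": 195, "tz": 120, "yaw": -0.178},
  ],
)

```text
time: 14.05
tcp_pos: [498.1, -190.7, 132.8]
ee_rot: [-3.141, -0.039, 0.0]
ft_force: [0.9, 1.1, -3.7]
finger_gap: 23.0
gripper_force: 59.5
```

Emit:
carry_out(
  motion=[
    {"tx": 0, "ty": 45, "tz": 0, "yaw": 0},
    {"tx": 0, "ty": 90, "tz": 0, "yaw": 0},
    {"tx": 8, "ty": 130, "tz": 0, "yaw": 0},
    {"tx": 18, "ty": 160, "tz": -10, "yaw": 0},
    {"tx": 27, "ty": 180, "tz": -30, "yaw": 0},
    {"tx": 32, "ty": 190, "tz": -50, "yaw": 0},
    {"tx": 35, "ty": 190, "tz": -58, "yaw": 0},
    {"tx": 35, "ty": 190, "tz": -58, "yaw": 0},
  ],
)

```text
time: 14.85
tcp_pos: [533.8, -2.7, 73.8]
ee_rot: [3.14, 0.043, -0.003]
ft_force: [0.1, -0.5, -4.4]
finger_gap: 23.2
gripper_force: 59.4
```

Run:
```python
from h import *
import pickle
s=r.snapshot("wrist"); save(s,"w8"); pickle.dump(s,open("w8.pkl","wb"))
q=r.sense();print(q["time"],q["tcp_pos"],q["ee_rot"],q["joints"],q["wrist_torque"])
```

```text
14.9 [534.01213074  -3.44247033  74.61807091] [ 3.14032488e+00  4.12990547e-02 -9.57473731e-04] [-0.76488072  0.63570073  0.94439248  2.00977765 -0.69046518  0.8538394
 -0.9733911 ] [-0.00056969  0.11096062  0.01846433]
```

View pics/w8.png

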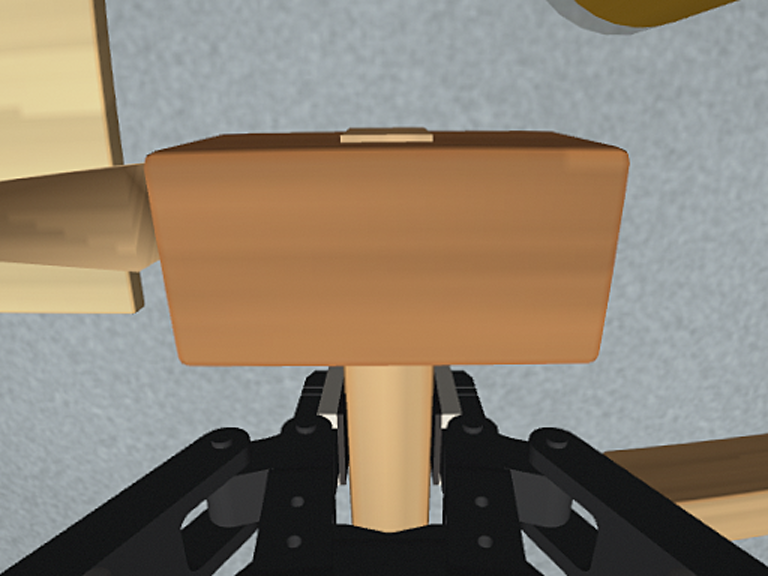

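Emit:
carry_out(
  motion=[
    {"tx": 0, "ty": 0, "tz": -20, "yaw": 0},
    {"tx": 0, "ty": 0, "tz": -40, "yaw": 0},
    {"tx": 0, "ty": 0, "tz": -48, "yaw": 0},
    {"tx": 0, "ty": 5, "tz": -49, "yaw": 0},
    {"tx": 0, "ty": 15, "tz": -49, "yaw": 0},
    {"tx": 0, "ty": 25, "tz": -49, "yaw": 0},
    {"tx": 0, "ty": 30, "tz": -49, "yaw": 0},
    {"tx": 0, "ty": 30, "tz": -49, "yaw": 0},
  ],
)

```text
time: 15.7
tcp_pos: [534.6, 29.8, 25.6]
ee_rot: [-3.141, -0.048, -0.001]
ft_force: [-0.6, -0.3, -3.7]
finger_gap: 23.2
gripper_force: 59.5
```

Emit:
carry_out(
  motion=[
    {"tx": 0, "ty": 4, "tz": 0, "yaw": 0},
    {"tx": 0, "ty": 8, "tz": 0, "yaw": 0},
    {"tx": 0, "ty": 12, "tz": 0, "yaw": 0},
    {"tx": 0, "ty": 16, "tz": 0, "yaw": 0},
    {"tx": 0.5, "ty": 20, "tz": 0, "yaw": 0},
    {"tx": 0.5, "ty": 24, "tz": 0, "yaw": 0},
    {"tx": 0.5, "ty": 27, "tz": 0, "yaw": 0},
    {"tx": 0.5, "ty": 30, "tz": 0, "yaw": 0},
  ],
)

```text
time: 16.5
tcp_pos: [534.4, 55.9, 25.4]
ee_rot: [3.139, 0.04, -0.0]
ft_force: [-2.3, -6.8, -1.7]
finger_gap: 23.3
gripper_force: 59.8
```

Emit:
carry_out(
  motion=[
    {"tx": 0.2, "ty": 3, "tz": 0, "yaw": 0},
    {"tx": 0.4, "ty": 6, "tz": 0, "yaw": 0},
    {"tx": 0.6, "ty": 9, "tz": 0, "yaw": 0},
    {"tx": 0.8, "ty": 12, "tz": 0, "yaw": 0},
    {"tx": 1, "ty": 15, "tz": 0, "yaw": 0},
    {"tx": 1, "ty": 18, "tz": 0, "yaw": 0},
    {"tx": 1, "ty": 21, "tz": 0, "yaw": 0},
    {"tx": 1, "ty": 24, "tz": 0, "yaw": 0},
  ],
)

```text
time: 17.3
tcp_pos: [535.1, 79.0, 25.3]
ee_rot: [3.138, 0.038, -0.001]
ft_force: [-2.1, -8.5, -1.1]
finger_gap: 22.9
gripper_force: 59.7
```

Emit:
carry_out(
  motion=[
    {"tx": 0.2, "ty": 2, "tz": 0, "yaw": 0},
    {"tx": 0.4, "ty": 4, "tz": 0, "yaw": 0},
    {"tx": 0.6, "ty": 6, "tz": 0, "yaw": 0},
    {"tx": 0.8, "ty": 8, "tz": 0, "yaw": 0},
    {"tx": 0.8, "ty": 9, "tz": 0, "yaw": 0},
    {"tx": 0.8, "ty": 10, "tz": 0, "yaw": 0},
    {"tx": 0.8, "ty": 11, "tz": 0, "yaw": 0},
    {"tx": 0.8, "ty": 12, "tz": 0, "yaw": 0},
  ],
)

```text
time: 18.1
tcp_pos: [535.9, 91.0, 25.2]
ee_rot: [3.138, 0.038, -0.002]
ft_force: [-3.1, -9.6, -1.1]
finger_gap: 23.3
gripper_force: 59.7
```

Emit:
carry_out(
  motion=[
    {"tx": 0, "ty": 1, "tz": 0, "yaw": 0},
    {"tx": 0, "ty": 2, "tz": 0, "yaw": 0},
    {"tx": 0, "ty": 3, "tz": 0, "yaw": 0},
    {"tx": 0, "ty": 4, "tz": 0, "yaw": 0},
    {"tx": 0, "ty": 4.5, "tz": 0, "yaw": 0},
    {"tx": 0, "ty": 5, "tz": 0, "yaw": 0},
    {"tx": 0, "ty": 5.5, "tz": 0, "yaw": 0},
    {"tx": 0, "ty": 6, "tz": 0, "yaw": 0},
  ],
)

```text
time: 18.9
tcp_pos: [535.9, 94.6, 25.3]
ee_rot: [3.135, 0.035, -0.001]
ft_force: [-3.0, -16.8, 0.1]
finger_gap: 23.1
gripper_force: 60.0
```

Emit:
carry_out(
  motion=[
    {"tx": 0, "ty": 0.5, "tz": 0, "yaw": 0},
    {"tx": 0, "ty": 1, "tz": 0, "yaw": 0},
    {"tx": 0, "ty": 1.5, "tz": 0, "yaw": 0},
    {"tx": 0, "ty": 2, "tz": 0, "yaw": 0},
    {"tx": 0, "ty": 2.5, "tz": 0, "yaw": 0},
    {"tx": 0, "ty": 3, "tz": 0, "yaw": 0},
    {"tx": 0, "ty": 3, "tz": 0, "yaw": 0},
    {"tx": 0, "ty": 3, "tz": 0, "yaw": 0},
  ],
)

```text
time: 19.7
tcp_pos: [535.7, 94.8, 25.4]
ee_rot: [3.133, 0.031, -0.001]
ft_force: [-4.1, -22.7, 0.3]
finger_gap: 23.1
gripper_force: 60.3
```

Emit:
carry_out(
  motion=[
    {"tx": 0, "ty": 1, "tz": 0, "yaw": 0},
    {"tx": 0, "ty": 2, "tz": 0, "yaw": 0},
    {"tx": 0, "ty": 3, "tz": 0, "yaw": 0},
    {"tx": 0, "ty": 4, "tz": 0, "yaw": 0},
    {"tx": 0, "ty": 4, "tz": 0, "yaw": 0},
    {"tx": 0, "ty": 4, "tz": 0, "yaw": 0},
    {"tx": 0, "ty": 4, "tz": 0, "yaw": 0},
    {"tx": 0, "ty": 4, "tz": 0, "yaw": 0},
  ],
)

```text
time: 20.5
tcp_pos: [535.4, 95.1, 25.5]
ee_rot: [3.129, 0.025, -0.001]
ft_force: [-5.5, -32.5, 3.1]
finger_gap: 23.2
gripper_force: 60.7
```

Emit:
carry_out(
  motion=[
    {"tx": 0, "ty": -8, "tz": 0, "yaw": 0},
    {"tx": 0, "ty": -20, "tz": 0, "yaw": 0},
    {"tx": 0, "ty": -40, "tz": 0, "yaw": 0},
    {"tx": -5, "ty": -70, "tz": 15, "yaw": 0},
    {"tx": -15, "ty": -110, "tz": 40, "yaw": 0},
    {"tx": -25, "ty": -150, "tz": 80, "yaw": 0},
    {"tx": -35, "ty": -190, "tz": 110, "yaw": 0},
    {"tx": -35, "ty": -230, "tz": 120, "yaw": 0},
  ],
)

```text
time: 21.3
tcp_pos: [501.6, -123.3, 147.4]
ee_rot: [-3.139, -0.047, -0.003]
ft_force: [1.8, 0.1, -3.9]
finger_gap: 23.0
gripper_force: 60.4
```

```bash
cat > chk.py <<'E'
from h import *
import pickle
a=pickle.load(open("top.pkl","rb")); s=r.snapshot("top"); pickle.dump(s,open("top2.pkl","wb"))
R=cv2.Rodrigues(np.array([0,0,0.03]))[0]
# sample colours along x at several y's in clamp (height 50), find edges
def strip(s,y,z,x0=535,x1=720):
    P=np.array([[x-0.03*(y-180),y,z] for x in np.arange(x0,x1,1.5)]); uv=proj(s,P).astype(np.float32)
    return P[:,0],cv2.remap(cv2.cvtColor(s["color"],cv2.COLOR_RGB2GRAY),uv[:,0],uv[:,1],cv2.INTER_LINEAR).ravel()
for y in (210,250,290):
    for n,q in(("before",a),("after",s)):
        x,v=strip(q,y,50); print(y,n,int(x[0])," ".join(map(str,(v[::2]//4))))
# along wedge axis: butt
for n,q in(("before",a),("after",s)):
    P=np.array([[583-0.03*(y-180),y,56] for y in range(90,200,3)]); uv=proj(q,P).astype(np.float32)
    print(n,cv2.remap(cv2.cvtColor(q["color"],cv2.COLOR_RGB2GRAY),uv[:,0],uv[:,1],cv2.INTER_LINEAR).ravel()//4)
q=r.sense();print(q["time"],q["tcp_pos"])
E
python3 chk.py
```

```text
210 before 534 26 22 10 7 15 18 21 22 20 17 16 18 24 29 28 17 7 6 12 15 14 14 15 16 15 16 16 13 16 21 23 22 22 22 22 21 22 22 22 24 24 24 24 24 23 23 23 18 12 11 14 15 15 15 15 14 14 17 20 20 20 20
210 after 534 29 25 10 8 17 20 24 26 23 20 18 17 14 16 14 12 10 9 8 8 10 13 17 16 17 17 17 17 16 16 21 26 25 24 24 24 23 24 25 26 26 26 27 27 26 26 25 25 23 20 18 16 17 17 17 16 16 19 22 23 22 22
250 before 532 26 25 21 12 9 13 15 16 16 16 15 16 20 25 17 8 8 13 14 13 14 15 14 15 15 14 12 10 15 24 23 22 22 22 19 14 7 3 3 2 8 17 23 24 23 22 22 20 14 14 16 15 15 15 15 14 13 15 19 21 21 21
250 after 532 28 28 24 13 10 15 17 18 18 19 18 18 16 13 11 9 8 7 7 9 13 15 16 16 16 17 18 17 16 20 27 26 25 24 24 24 20 13 6 4 4 6 16 25 27 26 25 25 25 21 17 16 17 17 16 15 15 17 22 23 24 23
290 before 531 26 26 26 25 13 7 14 16 19 22 20 17 15 12 6 10 16 14 13 14 14 15 15 15 15 15 12 12 18 21 22 21 21 22 21 20 16 11 11 13 18 22 24 24 23 22 22 15 9 9 13 14 14 14 15 13 14 17 20 20 21 21
290 after 531 28 28 29 27 15 7 15 18 22 24 23 20 17 14 9 8 7 7 10 14 15 15 16 17 16 17 17 17 14 16 21 25 24 23 23 24 23 21 17 14 13 16 22 26 27 26 26 25 24 22 18 16 16 16 15 17 17 20 23 24 23 24
before [21 21 21 20 17 18 25 29 29 29 29 29 28 29 29 29 29 29 28 28 28 28 27 29
 29 29 25 17 10  9 10  9  7  7  6  6  6]
after [23 23 23 23 19 21 28 33 33 32 32 32 32 32 31 26 17 11 10 13 15 15 15 14
 14 14 14 14 14 13 13 12 12 12 11 11 11]
21.35 [ 501.76801433 -133.55374263  150.23323909]
```

Emit:
carry_out(
  motion=[
    {"tx": 0, "ty": -40, "tz": 0, "yaw": 0.03},
    {"tx": 0, "ty": -85, "tz": 0, "yaw": 0.06},
    {"tx": 0, "ty": -130, "tz": 0, "yaw": 0.09},
    {"tx": 5, "ty": -175, "tz": 0, "yaw": 0.12},
    {"tx": 10, "ty": -215, "tz": 0, "yaw": 0.15},
    {"tx": 15, "ty": -245, "tz": -10, "yaw": 0.178},
    {"tx": 19, "ty": -262, "tz": -30, "yaw": 0.178},
    {"tx": 19, "ty": -266, "tz": -50, "yaw": 0.178},
  ],
)

```text
time: 22.15
tcp_pos: [520.7, -391.3, 94.5]
ee_rot: [3.124, 0.32, 0.001]
ft_force: [-0.4, 0.5, -4.7]
finger_gap: 23.1
gripper_force: 60.6
```

Emit:
carry_out(
  motion=[
    {"tx": 0, "ty": 0, "tz": -25, "yaw": 0},
    {"tx": 0, "ty": 0, "tz": -45, "yaw": 0},
    {"tx": 0, "ty": 0, "tz": -60, "yaw": 0},
    {"tx": 0, "ty": 0, "tz": -68, "yaw": 0},
    {"tx": 0, "ty": 0, "tz": -72, "yaw": 0},
    {"tx": 0, "ty": 0, "tz": -74, "yaw": 0},
    {"tx": 0, "ty": 0, "tz": -74, "yaw": 0},
    {"tx": 0, "ty": 0, "tz": -74, "yaw": 0},
  ],
)

```text
time: 22.95
tcp_pos: [521.0, -389.3, 22.1]
ee_rot: [3.124, 0.323, 0.002]
ft_force: [-0.1, -0.4, -3.2]
finger_gap: 23.0
gripper_force: 60.6
```

Lower the last 9 mm gently.

Emit:
carry_out(
  motion=[
    {"tx": 0, "ty": 0, "tz": -2, "yaw": 0},
    {"tx": 0, "ty": 0, "tz": -4, "yaw": 0},
    {"tx": 0, "ty": 0, "tz": -6, "yaw": 0},
    {"tx": 0, "ty": 0, "tz": -7, "yaw": 0},
    {"tx": 0, "ty": 0, "tz": -8, "yaw": 0},
    {"tx": 0, "ty": 0, "tz": -8.5, "yaw": 0},
    {"tx": 0, "ty": 0, "tz": -8.5, "yaw": 0},
    {"tx": 0, "ty": 0, "tz": -8.5, "yaw": 0},
  ],
)

```text
time: 23.75
tcp_pos: [520.6, -389.0, 12.9]
ee_rot: [-3.125, -0.323, 0.0]
ft_force: [-0.6, 1.1, -2.3]
finger_gap: 23.3
gripper_force: 60.9
```

Emit:
carry_out(
  motion=[
    {"tx": 0, "ty": 0, "tz": 0, "yaw": 0},
    {"tx": 0, "ty": 0, "tz": 0, "yaw": 0},
    {"tx": 0, "ty": 0, "tz": 0, "yaw": 0},
    {"tx": 0, "ty": 0, "tz": 0, "yaw": 0},
    {"tx": 0, "ty": 0, "tz": 5, "yaw": 0},
    {"tx": 0, "ty": 0, "tz": 30, "yaw": 0},
    {"tx": 0, "ty": 0, "tz": 70, "yaw": 0},
    {"tx": 0, "ty": 0, "tz": 115, "yaw": 0},
  ],
  claw=80,
)

```text
time: 24.55
tcp_pos: [520.0, -388.6, 128.5]
ee_rot: [-3.124, -0.322, 0.003]
ft_force: [1.0, 0.5, 0.5]
finger_gap: 79.9
gripper_force: 0.0
```

Emit:
carry_out(
  motion=[
    {"tx": 0, "ty": 0, "tz": 40, "yaw": 0},
    {"tx": 0, "ty": 0, "tz": 60, "yaw": 0},
    {"tx": 0, "ty": 0, "tz": 60, "yaw": 0},
    {"tx": 0, "ty": 0, "tz": 60, "yaw": 0},
    {"tx": 0, "ty": 0, "tz": 60, "yaw": 0},
    {"tx": 0, "ty": 0, "tz": 60, "yaw": 0},
    {"tx": 0, "ty": 0, "tz": 60, "yaw": 0},
    {"tx": 0, "ty": 0, "tz": 60, "yaw": 0},
  ],
)

```text
time: 25.35
tcp_pos: [520.4, -389.0, 187.2]
ee_rot: [-3.125, -0.322, 0.001]
ft_force: [-0.3, 0.6, -0.0]
finger_gap: 80.3
gripper_force: 0.0
```

Run:
```python
from h import *
q=r.sense();print(q["time"],q["tcp_pos"],q["finger_gap"],q["ft_force"])
s=r.snapshot("wrist"); g=cv2.cvtColor(s["color"],cv2.COLOR_RGB2HSV)
R=np.array([g[p[1],p[0]] for p in ((260,125),)]);print("head hue ref",R)
m=cv2.inRange(g,(8,110,60),(14,255,170)); m=cv2.morphologyEx(m,cv2.MORPH_OPEN,np.ones((5,5)))
c=max(cv2.findContours(m,0,2)[0],key=cv2.contourArea); b=cv2.boxPoints(cv2.minAreaRect(c)); print(b.round(),cv2.contourArea(c)); w=onz(s,b,55);print(w.round(),w.mean(0))
# jar and wedge: compare scene views before/after
import pickle
a=pickle.load(open("scene.pkl","rb")); n=r.snapshot("scene")
d=cv2.absdiff(a["color"],n["color"]).max(2)
u=proj(a,[[693,-97,60],[788,-336,60]]);print("jar diff",[(d[int(y)-20:int(y)+20,int(x)-15:int(x)+15]>60).mean() for x,y in u])
```

```text
25.35 [ 520.42752752 -388.96765673  187.17223827] 80.25564885602205 [-0.32337465  0.64535228 -0.00152706]
head hue ref [[ 14 139 145]]
[[198.  87.]
 [319.  86.]
 [320. 149.]
 [198. 150.]] 6902.5
[[ 587. -324.]
 [ 608. -420.]
 [ 558. -434.]
 [ 535. -333.]] [ 572.06383536 -377.71760967]
jar diff [np.float64(0.024166666666666666), np.float64(0.0)]
```

```bash
python3 -c "
from rig import r
print(r.sign_off())"
```

```text
the job is handed in; nothing more can be done
None
```

The job is handed in: the wedge went into the gap freely and was driven home with the mallet until it stopped at about 32 N. The drilled block is held against the fence, the mallet lies with its head on the cork mat, and the jar did not move; tightness and squareness I judged from the force and the top-camera readings, not a close look.

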